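# Seat a vial block in the thermostat and shut its clamp

### The job

Pick up the aluminium vial block by its fin and set it in the nest of the white thermostat module, the clear end away from the fin towards the clamp, gently sliding it along between the rails until the slot underneath drops over the rib; press it down to feel that it sits fully down on the bed. Let go of it, and only then swing the hinged clamp over until it rests on the block, and leave it shut. Do not force anything, and leave the other things where they are.

Things in the scene. Friction and masses are not known exactly. Their poses are not given: they have to be found in the camera images.
- block: Aluminium block 84 mm long (x), 56 wide (y), 32 tall, about 0.4 kg, nine dark wells in its flat top. Origin: centre of its underside, z up; stands flat on the table at first. Grip fin on top: 14 mm thick (x), 40 long (y), its top 66 mm above the origin, centred at x = -12 mm. A slot crosses the underside along y at x = 0: 13 mm wide, 8 deep.
- nest: Fixed white thermostat module, 200 x 130 x 40 mm; origin under the bed point. On its top two rails along x, 61 mm apart inside, from x = -65 to +45 mm, 22 mm high, flared at the top. Between them a steel rib with rounded edges, 10 mm wide, 6 high, crosses the bed along y. The rib is fixed, but its place along x is not measured: anywhere within 16 mm of x = 0.
- bed (a point): Centre of the flat bed, on its surface, 40 mm above the table; x along the rails towards the clamp hinge, z up. Fully down, the block's x points along this x (fin on the -x half), its slot is over the rib (1.5 mm play each side) and its origin level with this point; riding on the rib it is 6 mm higher.
- clamp_hinge (a point): Middle of the clamp's hinge line, which runs along the bed's y at x = 78 mm, 42 mm above the bed, between two steel cheeks 54 mm apart outside, their tops 8 mm above the hinge line. Axes as the bed's.
- clamp_tip (a point): On the clamp bar's free end, 64 mm from the hinge, in the middle of the edge of its back (the face on top when shut). Steel bar, 24 mm wide, 8 thick, its mid-plane through the hinge line; a cross-piece 44 mm wide, 12 long at the free end, a 6 mm rubber pad under it.
- clamp (a joint): Clamp angle, rad: 0 with its pad resting on the fully seated block (bar level, pointing to the bed's -x), 1.57 upright; starts leaning open at 1.65 to 2.0. The stiff hinge (0.12 N m) stays where it is left; it can be pushed over from its back. On a block still riding on the rib it stops near 0.1.
- solvent: Bystander: amber solvent bottle, 60 mm across, 130 mm tall; origin at the centre of its underside.
- vialjar: Bystander: small white screw-cap jar, 48 mm across, 60 mm tall; origin at the centre of its underside.
- beaker: Bystander: glass beaker, 64 mm across, 75 mm tall; origin at the centre of its underside.
- spanner: Bystander: steel spanner lying flat, 130 mm long; origin on it, near its middle.
- capbin: Bystander: grey open bin, 100 x 75 x 35 mm; origin at the centre of its underside.
- rack: Bystander: white vial rack without a fin, 100 x 45 mm, 40 mm tall with the caps; origin at the centre of its underside.
- column: Bystander: upright steel column, 24 mm across, 92 mm tall; origin at the centre of its underside.
Things that resemble listed ones, but are neither listed nor needed, are in the scene too. What is meant by the nest is not blue, and is the larger of those in its own colour. What is shaped like the block but purple is not meant.

How it is judged:
On the way, in this order (a step that is already met when the one before it is completed fails the run):
1. the block sits fully down on the bed, over the rib, and is pressed down on it (more than 7.5 N between block and nest) with the clamp still open (z of block in the frame of bed between -0.004 and 0.002 m and horizontal distance between block and bed below 0.025 m and angle between block's own z axis and vertical below 0.04 rad and contact force between block and nest above 7.5 N and value of joint clamp above 1.2 rad), for 0.05 s.
2. the block, fully down, has been let go while the clamp is still open (z of block in the frame of bed between -0.004 and 0.002 m and horizontal distance between block and bed below 0.025 m and angle between block's own z axis and vertical below 0.04 rad and contact force between the fingers and block below 0.1 N and value of joint clamp above 1.2 rad), for 0.2 s.
At the end, for the whole second after the job is handed in: The block lies fully down in the nest over the rib (its underside within 2 mm of the bed, level within 0.04 rad, along the rails within 0.12 rad, within 25 mm of the bed's centre, its +x end towards the hinge), at rest and released, and the clamp is shut on it (joint below 0.05 rad) (z of block in the frame of bed between -0.004 and 0.002 m and horizontal distance between block and bed below 0.025 m and angle between block's own z axis and vertical below 0.04 rad and value of joint clamp below 0.05 rad and x of clamp_hinge in the frame of block above 0.04 m and angle between the x axis of block and the x axis of bed, either way round below 0.12 rad and linear speed of block below 0.02 m/s and velocity of joint clamp below 0.1 rad/s); the robot touches nothing.
It fails at once if the block is driven against the nest, rib or clamp with more than 60 N in all (contact force between block and nest above 60 N).
It fails at once if the clamp is brought down (below 0.8 rad) while the block is not fully down (value of joint clamp below 0.8 rad and not (z of block in the frame of bed between -0.004 and 0.002 m and horizontal distance between block and bed below 0.025 m and angle between block's own z axis and vertical below 0.04 rad)).
It fails at once if another thing on the table is moved more than 20 mm (distance of any of solvent, vialjar, beaker, spanner, capbin, rack, column from where it was at the start of the episode above 0.02 m).
It also fails if it takes over 72 s, if anything falls off the work surface, if the arm or the gripper's body presses on something with over 40 N, if the wrist force passes 120 N, or if a joint passes its speed limit or range.

### The arm

A 6-joint arm with a two-finger parallel gripper is mounted at the origin on the work surface. World frame = base frame: x ahead of the robot, y to its left, z up, the work surface at z = 0. Lengths are in m, angles in rad, forces in N, time in s.
With the tool pointing down it reaches from about 0.325 to 0.775 m from the base axis. Payload 9.3 kg.
Tool frame: the origin (TCP) lies midway between the tips of the shut fingers; the grasp point (between the pads) lies 19 mm behind it (manip.tcp_to_grasp is the distance from the TCP to the grasp point, in m); z points along the fingers, y is the line along which they close (so a half turn about z gives the same grasp; the last joint's range is limited). The gripper opens to 85 mm and grips with 20 to 120 N. Pads are 22 mm wide; open, the fingers measure 114 mm over their backs; the gripper's body (76 mm by 85 mm) begins 54 mm behind the grasp point. The pads swing forward as they close: fully open they stand 13 mm farther back than shut.
Start: joints at [1.19, 0.259, 0.021, 1.334, 0, 1.418], TCP at [0.124, 0.536, 0.231] pointing down, gripper open.
Joint ranges: [-3.04, 3.04], [-0.91, 1.82], [-1.04, 1.36], [-1.92, 1.95], [-1.52, 1.45], [-3.14, 3.14]. Speed limits (rad/s): [2.22, 2.22, 2.79, 3.14, 3.14, 3.14].

### API

Orientations are given as [roll, pitch, yaw] about the fixed x, y, z axes, in that order (R = Rz(yaw) Ry(pitch) Rx(roll)).
In Python, from plant import manip gives the robot as it stands. The module is installed in compiled form; this text tells all that it offers.
- The arm moves only by the tool step_arm, never from a script. Its argument "moves" is a list of rows, each an object with "claw": the finger opening in cm, from 0 to 8.54; "linear": the shift along the tool's x, y, z in cm, a list of three; "yaw": the turn about the tool's z in rad. A call has 1 to 12 rows; each row shifts and turns the commanded pose from where the row before left it, along the tool's axes as they then stand; what a row does not reach is not made up. A row lasts 1/8 s, in which the tool goes at most 62.5 mm and 10.7 degrees, less where a joint would pass 70% of its speed; a pose out of reach is approached as far as the arm can. A call is refused whole if a number of a shift passes 6.25 or a number of a turn 0.188, either way. A call with a gripper value outside its range is refused whole. The fingers move at their own pace and stop on an object; "newtons" is the grip in N (left out, the last holds). Time passes only in rows, so rows that do not move let the fingers close. It gives the time, the measured TCP pose, the force, the opening and the grip force at its end, in the units of the state.
- manip.observe(): the state, without advancing time (a new reading comes with each control period).
- manip.camera(name): name is "scene" or "top"; returns (picture, depth): 400x640x3 uint8, red, green, blue; 400x640 float32, m along the optical axis (not along the pixel's ray), 0 where there is no reading.
- manip.calibration(name): a dict with "intrinsics" (3x3 intrinsics, pixels), "R" (3x3) and "t" (3): a world point X has camera coordinates R X + t. Camera axes: x right, y down, z forward; pixel columns grow to the right and rows downward; lengths in m; the calibration is good to about 2 mm. A picture is of the moment at which its call begins. calibration takes no time and is no camera call.
- manip.sign_off(): hands the job in; it is judged then, once.
The state is a dict: "time": time; "joint_positions": joint angles; "joint_velocities": joint speeds; "joint_efforts": joint torques, N m; "position": TCP position; "tcp_rot": TCP orientation; "wrist_force": force on the tool from outside, world axes, zero at the start; "moment": the same for the moment, N m; "grip_width": opening from 0.0 (shut) to 1.0 (fully open); "finger_force": force on a finger pad.
Only numpy, scipy, OpenCV 4.12 (cv2) and the standard library are available. Lean on these libraries where they do the work, as an engineer would, in place of code of your own. Each camera call takes 0.05 s, during which the arm holds its last target. There are 200 camera calls.

## Working session

There is one attempt and no reset: what is moved stays moved. The work goes in short steps, Python scripts to look and compute and a tool call to move; the robot and the scene stay as the last step left them, time stands still between calls to the robot, and variables do not carry over. Pictures are saved under pics/ and viewed, at most 10 in all, crops included, and the job is handed in when it is done.

Besides the shell and the picture viewer there is one more tool, called by a JSON object that holds its "method" and its "body". step_arm: Moves the arm, as the interface text tells. Its arguments: {"type":"object","properties":{"moves":{"type":"array","items":{"type":"object","properties":{"claw":{"type":"number"},"linear":{"type":"array","items":{"type":"number"}},"yaw":{"type":"number"}}}},"newtons":{"type":"number"}},"required":["moves"]}

```bash
mkdir -p pics
cat > h.py <<'E'
import numpy as np, cv2
from plant import manip
def shot(n):
    p,d=manip.camera(n); np.savez('last_%s.npz'%n,p=p,d=d); return p,d
def world(n,u,v,d=None,z=None):
    c=manip.calibration(n);K=np.array(c["intrinsics"]);R=np.array(c["R"]);t=np.array(c["t"])
    r=np.linalg.inv(K)@np.array([u,v,1.0])
    C=-R.T@t
    if z is not None:
        w=R.T@r; return C+w*(z-C[2])/w[2]
    return R.T@(r*d-t)
def cloud(n,d):
    c=manip.calibration(n);K=np.array(c["intrinsics"]);R=np.array(c["R"]);t=np.array(c["t"])
    v,u=np.mgrid[:d.shape[0],:d.shape[1]]
    r=np.stack([(u-K[0,2])/K[0,0]*d,(v-K[1,2])/K[1,1]*d,d],-1)
    return (r-t)@R
E
python3 - <<'E'
from h import *
for n in("top","scene"):
    p,d=shot(n); cv2.imwrite(f'pics/{n}1.png',cv2.resize(p[:,:,::-1],(800,500),interpolation=cv2.INTER_CUBIC))
    c=manip.calibration(n);print(n,c)
o=manip.observe();print(o)
E
```

```text
top {'intrinsics': array([[375.92902979,   0.        , 328.12451432],
       [  0.        , 375.92902979, 199.57735191],
       [  0.        ,   0.        ,   1.        ]]), 'R': array([[-0.01632911, -0.99974197, -0.01579108],
       [-0.99867285,  0.01707911, -0.0485886 ],
       [ 0.04884576,  0.01497672, -0.99869404]]), 't': array([0.01911247, 0.49466325, 1.30145145])}
scene {'intrinsics': array([[366.2169468 ,   0.        , 320.67998569],
       [  0.        , 366.2169468 , 201.75361639],
       [  0.        ,   0.        ,   1.        ]]), 'R': array([[-0.60057024,  0.79956667, -0.00292213],
       [ 0.56129091,  0.41898823, -0.7137236 ],
       [-0.56944526, -0.43028132, -0.70042136]]), 't': array([ 0.26817125, -0.2296244 ,  1.30625407])}
{'time': 0.1, 'joint_positions': array([1.19039380e+00, 2.59146148e-01, 2.08454057e-02, 1.33367342e+00,
       5.96817105e-06, 1.41821360e+00]), 'joint_velocities': array([ 7.45715903e-05, -2.09859616e-03,  1.80112159e-03, -1.53247629e-03,
       -1.07347104e-03, -6.04761943e-04]), 'joint_efforts': array([ 5.36187552e-03, -5.56696701e+01,  3.45070481e+01,  1.16894886e-02,
       -1.59080951e-04,  3.93630046e-06]), 'position': array([0.12412471, 0.53556832, 0.23072409]), 'tcp_rot': array([-3.14042941e+00, -1.84919739e-04,  2.91377274e+00]), 'wrist_force': array([-0.28163151, -0.50823803, -0.96458766]), 'moment': array([-0.00060731,  0.00033494,  0.05242716]), 'finger_force': 0.0, 'grip_width': 1.001471650134847}
```

View pics/top1.png

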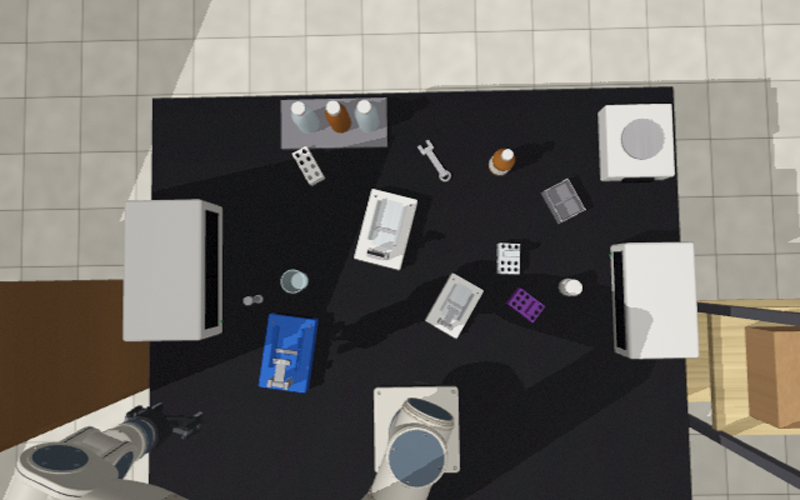

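View pics/scene1.png

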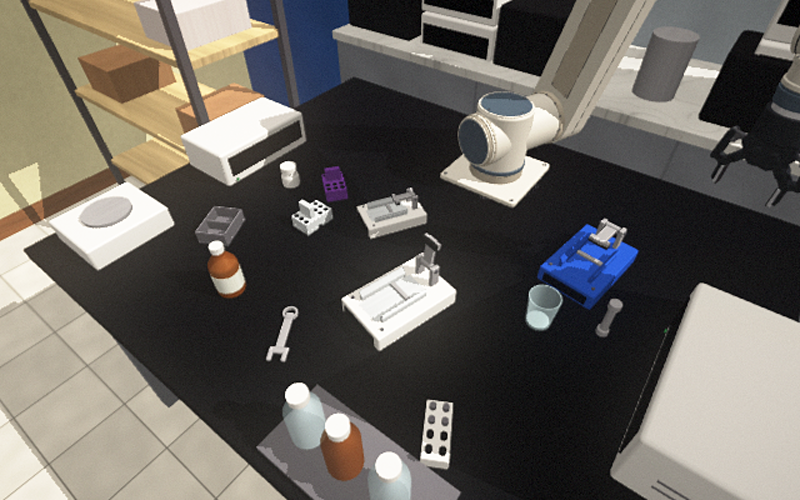

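The larger white nest sits at about (385,228) in the 800-px top picture, with its clamp at the bottom near (378,255). The block, with its fin, is at (508,258). Next I'll enlarge both.

Run:
```python
from h import *
p=np.load('last_top.npz')['p'];d=np.load('last_top.npz')['d']
a=p[145:220,270:345];b=p[180:230,385:435]
A=cv2.resize(a,(560,560),interpolation=cv2.INTER_CUBIC);B=cv2.resize(b,(240,240),interpolation=cv2.INTER_CUBIC)
im=np.zeros((560,800,3),np.uint8);im[:,:560]=A;im[:240,560:]=B
q=np.load('last_scene.npz')['p'][155:195,225:275]
im[250:442,560:]=cv2.resize(q,(240,192),interpolation=cv2.INTER_CUBIC)
cv2.imwrite('pics/crop1.png',im[:,:,::-1])
X=cloud('top',d)
def reg(u0,u1,v0,v1,z0,z1):
    P=X[v0:v1,u0:u1].reshape(-1,3);m=(P[:,2]>z0)&(P[:,2]<z1);P=P[m]
    r=cv2.minAreaRect(P[:,:2].astype(np.float32)*1000);return len(P),np.median(P,0).round(4),r
print('block top',reg(388,425,185,225,.02,.045))
print('fin',reg(388,425,185,225,.055,.075))
print('nest',reg(270,345,145,220,.03,.05))
print('nest all',reg(270,345,145,220,.02,.2))
print('rails',reg(270,345,145,220,.056,.068))
print('clampish',reg(270,345,145,220,.07,.2))
```

```text
block top (358, array([ 0.4606, -0.2573,  0.0318]), ((467.2792663574219, -259.459716796875), (56.15010452270508, 82.65535736083984), 88.53887176513672))
fin (51, array([ 0.4791, -0.26  ,  0.0651]), ((477.8565979003906, -260.4509582519531), (38.9377326965332, 10.432271957397461), 88.71228790283203))
nest (1847, array([0.5545, 0.0723, 0.04  ]), ((554.2125244140625, 76.4069595336914), (130.4129638671875, 202.26686096191406), 74.89261627197266))
nest all (2201, array([0.5518, 0.0753, 0.0406]), ((554.4945068359375, 76.30664825439453), (130.44854736328125, 202.88087463378906), 74.851318359375))
rails (159, array([0.5658, 0.0959, 0.061 ]), ((547.9302978515625, 78.03007507324219), (83.35237121582031, 149.72377014160156), 74.70091247558594))
clampish (114, array([0.479 , 0.0932, 0.1438]), ((479.7004089355469, 94.83686828613281), (56.68624496459961, 23.278446197509766), 73.03770446777344))
```

View pics/crop1.png

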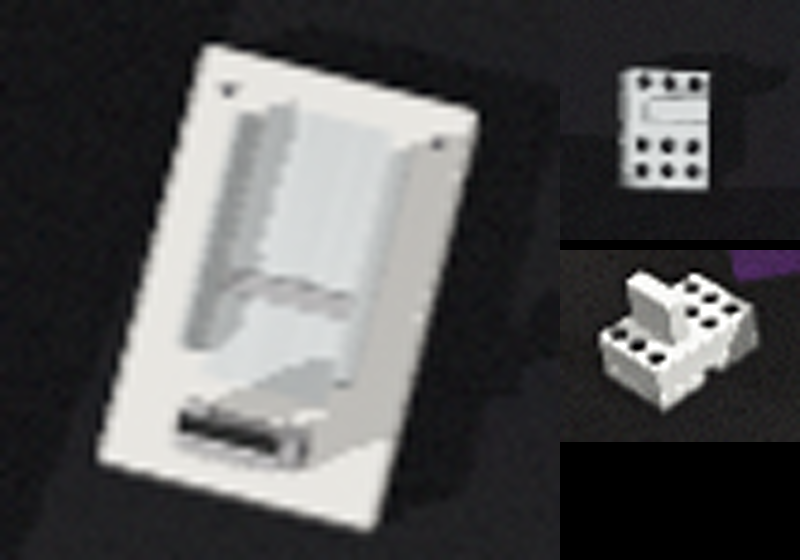

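The enlarged crop shows the block's fin towards world +x at crop (675,110), its slot in the middle and its clear end towards the robot. The rib crosses the nest at about (290,290), and the clamp stands open at (245,430). I'll measure the nest in its own frame and plan the first moves.

```bash
cat >> h.py <<'E'
def rows(targets,step=5.5,turn=.18,pose=None):
    "plan (x,y,z,yaw) waypoints as tool-axis rows, cm"
    o=manip.observe();p=np.array(o['position']);yaw=o['tcp_rot'][2]
    if pose is not None:p=np.array(pose[:3]);yaw=pose[3]
    for t in targets:
        dy=(t[3]-yaw+np.pi)%(2*np.pi)-np.pi
        w=np.array(t[:3])-p
        n=int(np.ceil(max(np.linalg.norm(w)*100/step,abs(dy)/turn)))
        for i in range(n):
            y=yaw+dy*i/n;c,s=np.cos(y),np.sin(y);v=w/n*100
            print('lin',[round(c*v[0]+s*v[1],2),round(s*v[0]-c*v[1],2),round(-v[2],2)],'yaw',round(-dy/n,3))
        p=np.array(t[:3]);yaw=t[3];print('--')
E
python3 - <<'E'
from h import *
# average several frames
for n in('top','scene'):
    D=np.stack([manip.camera(n)[1] for _ in range(4)]);D[D==0]=np.nan
    D=np.nanmedian(D,0);np.save(f'd_{n}.npy',np.nan_to_num(D));X=cloud(n,np.nan_to_num(D)).reshape(-1,3)
    a=np.deg2rad(164.9);ex=np.array([np.cos(a),np.sin(a)]);ey=np.array([-ex[1],ex[0]])
    q=X[:,:2]-[.5576,.0754];bx=q@ex*1000;by=q@ey*1000;z=X[:,2]*1000
    print(n)
    for s in range(-40,44,4):
        m=(abs(by)<20)&(bx>=s)&(bx<s+4)&(z>20)&(z<70);print(s,m.sum(),np.round(np.median(z[m]),1) if m.any() else '',end=' | ')
    print()
    for nm,sel in dict(railtop=(z>57)&(z<68)&(bx<55)&(bx>-90)&(abs(by)<60),cheek=(z>75)&(z<93)&(abs(bx-78)<30)&(abs(by)<60),bar=(z>96)&(z<160)&(abs(bx-90)<45)&(abs(by)<60)).items():
        print(nm,sel.sum(),*[np.round(np.percentile(v[sel],[1,10,50,90,99]),1) for v in(bx,by,z)])
    m=(z>34)&(z<46)&(abs(bx)<150)&(abs(by)<100)
    print('box',cv2.minAreaRect(np.c_[bx,by][m].astype(np.float32)))
    r=(z>57)&(z<64)&(bx<42)&(bx>-62)&(abs(by)<60)
    for sg in(1,-1):
        k=r&(by*sg>0);print('rail',sg,np.polyfit(bx[k],by[k],1),np.percentile(by[k],[2,98]))
rows([(.42,.22,.23,1.9),(.478,-.2605,.2,1.55)])
E
```

```text
top
-40 13 39.9 | -36 13 40.8 | -32 14 40.1 | -28 14 39.8 | -24 15 41.1 | -20 12 39.9 | -16 14 40.6 | -12 14 40.6 | -8 14 40.9 | -4 14 40.1 | 0 11 40.0 | 4 15 45.8 | 8 12 45.8 | 12 15 41.4 | 16 15 40.7 | 20 11 39.7 | 24 14 40.5 | 28 14 39.7 | 32 15 39.9 | 36 13 41.0 | 40 13 39.5 | 
railtop 145 [-64.  -54.6  -9.6  34.2  43.8] [-41.5 -39.9 -34.1  40.5  41.4] [57.2 58.4 61.6 64.4 65.3]
cheek 42 [68.2 70.1 73.4 83.6 87.3] [-26.  -21.1  15.3  25.8  29.7] [77.4 84.8 88.7 90.9 91.6]
bar 71 [75.9 77.6 83.8 89.9 91.4] [-21.6 -17.3   0.4  17.1  21.5] [135.9 141.5 146.2 147.8 149.2]
box ((5.095115661621094, 0.08754730224609375), (130.00901794433594, 199.21348571777344), 89.79861450195312)
rail 1 [2.22004947e-03 3.79517420e+01] [34.53860974 41.40649041]
rail -1 [-1.87258896e-03 -3.75827524e+01] [-41.48060346 -34.15307739]
scene
-40 19 39.5 | -36 19 39.4 | -32 24 39.4 | -28 17 39.4 | -24 21 39.6 | -20 20 39.4 | -16 19 39.3 | -12 20 39.6 | -8 19 39.3 | -4 17 39.5 | 0 26 39.7 | 4 24 45.0 | 8 19 44.8 | 12 5 44.6 | 16 19 39.5 | 20 17 39.7 | 24 17 39.1 | 28 17 39.1 | 32 20 39.3 | 36 19 39.3 | 40 18 39
[... 1045 characters left out ...]
float64(-5.17), np.float64(1.58), np.float64(0.02)] yaw 0.127
--
lin [np.float64(-5.26), np.float64(-1.12), np.float64(0.33)] yaw 0.039
lin [np.float64(-5.3), np.float64(-0.91), np.float64(0.33)] yaw 0.039
lin [np.float64(-5.33), np.float64(-0.7), np.float64(0.33)] yaw 0.039
lin [np.float64(-5.35), np.float64(-0.5), np.float64(0.33)] yaw 0.039
lin [np.float64(-5.37), np.float64(-0.29), np.float64(0.33)] yaw 0.039
lin [np.float64(-5.38), np.float64(-0.08), np.float64(0.33)] yaw 0.039
lin [np.float64(-5.38), np.float64(0.13), np.float64(0.33)] yaw 0.039
lin [np.float64(-5.37), np.float64(0.34), np.float64(0.33)] yaw 0.039
lin [np.float64(-5.35), np.float64(0.55), np.float64(0.33)] yaw 0.039
--
```

{"method": "step_arm", "body": {"moves": [{"linear":[-4.49,-3.01,0.02],"yaw":0.127,"claw":8.5},{"linear":[-4.84,-2.42,0.02],"yaw":0.127},{"linear":[-5.1,-1.79,0.02],"yaw":0.127},{"linear":[-5.29,-1.13,0.02],"yaw":0.127},{"linear":[-5.39,-0.45,0.02],"yaw":0.127},{"linear":[-5.4,0.23,0.02],"yaw":0.127},{"linear":[-5.33,0.92,0.02],"yaw":0.127},{"linear":[-5.17,1.58,0.02],"yaw":0.127}]}}

```text
invalid input
```

{"method": "step_arm", "body": {"moves": [{"linear":[-5.26,-1.12,0.33],"yaw":0.039},{"linear":[-5.3,-0.91,0.33],"yaw":0.039},{"linear":[-5.33,-0.7,0.33],"yaw":0.039},{"linear":[-5.35,-0.5,0.33],"yaw":0.039},{"linear":[-5.37,-0.29,0.33],"yaw":0.039},{"linear":[-5.38,-0.08,0.33],"yaw":0.039},{"linear":[-5.38,0.13,0.33],"yaw":0.039},{"linear":[-5.37,0.34,0.33],"yaw":0.039},{"linear":[-5.35,0.55,0.33],"yaw":0.039},{"linear":[0,0,0]},{"linear":[0,0,0]},{"linear":[0,0,0]}]}}

```text
invalid input
```

{"method": "step_arm", "body": {"moves": [{"linear":[-4.49,-3.01,0.02],"yaw":0.127,"claw":8.5},{"linear":[-4.84,-2.42,0.02],"yaw":0.127,"claw":8.5},{"linear":[-5.1,-1.79,0.02],"yaw":0.127,"claw":8.5},{"linear":[-5.29,-1.13,0.02],"yaw":0.127,"claw":8.5},{"linear":[-5.39,-0.45,0.02],"yaw":0.127,"claw":8.5},{"linear":[-5.4,0.23,0.02],"yaw":0.127,"claw":8.5},{"linear":[-5.33,0.92,0.02],"yaw":0.127,"claw":8.5},{"linear":[-5.17,1.58,0.02],"yaw":0.127,"claw":8.5}]}}

```text
time: 1.5
position: [0.4206, 0.2182, 0.2299]
tcp_rot: [3.141, -0.0, 1.894]
wrist_force: [0.8, 0.9, -0.9]
grip_width: 0.995
finger_force: 0.0
```

{"method": "step_arm", "body": {"moves": [{"linear":[-5.26,-1.12,0.33],"yaw":0.039,"claw":7},{"linear":[-5.3,-0.91,0.33],"yaw":0.039,"claw":7},{"linear":[-5.33,-0.7,0.33],"yaw":0.039,"claw":7},{"linear":[-5.35,-0.5,0.33],"yaw":0.039,"claw":7},{"linear":[-5.37,-0.29,0.33],"yaw":0.039,"claw":7},{"linear":[-5.38,-0.08,0.33],"yaw":0.039,"claw":7},{"linear":[-5.38,0.13,0.33],"yaw":0.039,"claw":7},{"linear":[-5.37,0.34,0.33],"yaw":0.039,"claw":7},{"linear":[-5.35,0.55,0.33],"yaw":0.039,"claw":7},{"linear":[0,0,0],"yaw":0,"claw":7},{"linear":[0,0,0],"yaw":0,"claw":7}]}}

```text
time: 2.88
position: [0.476, -0.2608, 0.1998]
tcp_rot: [-3.141, -0.001, 1.546]
wrist_force: [0.5, -0.3, 0.3]
grip_width: 0.823
finger_force: 0.0
```

Run:
```python
from h import *
for n in('top','scene'):
    X=cloud(n,np.load(f'd_{n}.npy')).reshape(-1,3)
    m=(abs(X[:,0]-.466)<.07)&(abs(X[:,1]+.26)<.06)
    for z0,z1 in((.025,.038),(.061,.07),(.01,.07)):
        k=m&(X[:,2]>z0)&(X[:,2]<z1);P=X[k]
        print(n,k.sum(),P.mean(0).round(4),cv2.minAreaRect(P[:,:2].astype(np.float32)*1000))
```

```text
top 349 [ 0.4634 -0.259   0.0315] ((466.80865478515625, -260.1070251464844), (55.056678771972656, 82.8515625), 87.38280487060547)
top 48 [ 0.4779 -0.2615  0.0657] ((477.8863525390625, -261.5744934082031), (37.11095428466797, 10.14388370513916), 89.04557037353516)
top 418 [ 0.4657 -0.2581  0.0352] ((466.80865478515625, -260.1070251464844), (55.056678771972656, 82.8515625), 87.38280487060547)
scene 283 [ 0.4698 -0.2572  0.0309] ((466.5243225097656, -263.0252990722656), (57.792686462402344, 85.297607421875), 87.33850860595703)
scene 47 [ 0.4792 -0.2622  0.0644] ((478.61676025390625, -263.52740478515625), (39.43699264526367, 14.164701461791992), 87.39827728271484)
scene 525 [ 0.4752 -0.2551  0.0332] ((466.562255859375, -263.07464599609375), (57.792640686035156, 85.3719482421875), 87.53047180175781)
```

{"method": "step_arm", "body": {"moves": [{"linear":[-0.07,0.2,3],"yaw":0.015,"claw":5.5},{"linear":[0,0,4],"yaw":0,"claw":5.5},{"linear":[0,0,4],"yaw":0,"claw":5.5},{"linear":[0,0,3],"yaw":0,"claw":5.5},{"linear":[0,0,1.5],"yaw":0,"claw":5.5},{"linear":[0,0,0.8],"yaw":0,"claw":5.5},{"linear":[0,0,0],"yaw":0,"claw":5.5}]}}

```text
time: 3.75
position: [0.4785, -0.2616, 0.0374]
tcp_rot: [3.141, 0.0, 1.532]
wrist_force: [-0.2, -0.4, 0.2]
grip_width: 0.644
finger_force: 0.0
```

{"method": "step_arm", "body": {"moves": [{"linear":[0,0,0],"yaw":0,"claw":4},{"linear":[0,0,0],"yaw":0,"claw":3},{"linear":[0,0,0],"yaw":0,"claw":2},{"linear":[0,0,0],"yaw":0,"claw":1},{"linear":[0,0,0],"yaw":0,"claw":0.8},{"linear":[0,0,0],"yaw":0,"claw":0.5},{"linear":[0,0,0],"yaw":0,"claw":0.5},{"linear":[0,0,0],"yaw":0,"claw":0.5}], "newtons": 50}}

```text
time: 4.75
position: [0.4783, -0.2618, 0.0373]
tcp_rot: [3.141, 0.0, 1.532]
wrist_force: [-3.4, 0.5, 6.3]
grip_width: 0.154
finger_force: 49.3
```

Run:
```python
from h import *
rows([(.4785,-.2616,.2,1.532),(.54,-.1,.215,1.42),(.5653,.0730,.215,1.3055)],step=4.5)
```

```text
lin [np.float64(0.01), np.float64(0.0), np.float64(-4.07)] yaw -0.0
lin [np.float64(0.01), np.float64(0.0), np.float64(-4.07)] yaw -0.0
lin [np.float64(0.01), np.float64(0.0), np.float64(-4.07)] yaw -0.0
lin [np.float64(0.01), np.float64(0.0), np.float64(-4.07)] yaw -0.0
--
lin [np.float64(4.1), np.float64(1.38), np.float64(-0.37)] yaw 0.028
lin [np.float64(4.13), np.float64(1.26), np.float64(-0.37)] yaw 0.028
lin [np.float64(4.17), np.float64(1.15), np.float64(-0.37)] yaw 0.028
lin [np.float64(4.2), np.float64(1.03), np.float64(-0.37)] yaw 0.028
--
lin [np.float64(4.37), np.float64(-0.02), np.float64(-0.0)] yaw 0.029
lin [np.float64(4.37), np.float64(-0.15), np.float64(-0.0)] yaw 0.029
lin [np.float64(4.36), np.float64(-0.27), np.float64(-0.0)] yaw 0.029
lin [np.float64(4.35), np.float64(-0.4), np.float64(-0.0)] yaw 0.029
--
```

{"method": "step_arm", "body": {"moves": [{"linear":[0,0,-2],"yaw":0,"claw":0.5},{"linear":[0,0,-4],"yaw":0,"claw":0.5},{"linear":[0,0,-4],"yaw":0,"claw":0.5},{"linear":[0,0,-4],"yaw":0,"claw":0.5},{"linear":[0,0,-2.3],"yaw":0,"claw":0.5}]}}

```text
time: 5.38
position: [0.4784, -0.2618, 0.2014]
tcp_rot: [3.141, 0.0, 1.532]
wrist_force: [0.6, -0.7, -3.1]
grip_width: 0.154
finger_force: 49.4
```

{"method": "step_arm", "body": {"moves": [{"linear":[4.1,1.38,-0.37],"yaw":0.028,"claw":0.5},{"linear":[4.13,1.26,-0.37],"yaw":0.028,"claw":0.5},{"linear":[4.17,1.15,-0.37],"yaw":0.028,"claw":0.5},{"linear":[4.2,1.03,-0.37],"yaw":0.028,"claw":0.5},{"linear":[4.37,-0.02,0],"yaw":0.029,"claw":0.5},{"linear":[4.37,-0.15,0],"yaw":0.029,"claw":0.5},{"linear":[4.36,-0.27,0],"yaw":0.029,"claw":0.5},{"linear":[4.35,-0.4,0],"yaw":0.029,"claw":0.5},{"linear":[0,0,0],"yaw":0,"claw":0.5},{"linear":[0,0,0],"yaw":0,"claw":0.5},{"linear":[0,0,0],"yaw":0,"claw":0.5}]}}

```text
time: 6.75
position: [0.5651, 0.0719, 0.2145]
tcp_rot: [-3.141, 0.0, 1.303]
wrist_force: [-0.2, -0.6, -3.5]
grip_width: 0.155
finger_force: 49.3
```

Run:
```python
from h import *
for n in('top','scene'):
    p,d=shot(n)
    X=cloud(n,d).reshape(-1,3)
    m=(abs(X[:,0]-.553)<.08)&(abs(X[:,1]-.075)<.08)&(X[:,2]>.172)&(X[:,2]<.213)
    P=X[m];print(n,m.sum(),P.mean(0) if m.any() else '')
    if m.sum()>20:
        k=P[:,2]>.2
        print(cv2.minAreaRect(P[:,:2].astype(np.float32)*1000),cv2.minAreaRect(P[k][:,:2].astype(np.float32)*1000))
p=np.load('last_scene.npz')['p'][120:300,230:400];q=np.load('last_top.npz')['p'][110:235,250:375]
im=np.zeros((560,800,3),np.uint8);im[:500,:400]=cv2.resize(p[:,:144],(400,500));im[:400,400:]=cv2.resize(q,(400,400))
cv2.imwrite('pics/over.png',im[:,:,::-1])
```

```text
top 21 [0.57262092 0.0420956  0.20223259]
((569.1890258789062, 42.26814270019531), (4.942195415496826, 34.67311096191406), 82.9505844116211) ((569.9552612304688, 42.29911804199219), (4.064515113830566, 33.242462158203125), 84.03449249267578)
scene 853 [0.56490076 0.08296647 0.20032784]
((553.5572509765625, 73.92044067382812), (58.79267120361328, 85.97669219970703), 73.45745849609375) ((554.0667724609375, 73.89779663085938), (56.64059066772461, 85.93934631347656), 74.72904968261719)
```

View pics/over.png

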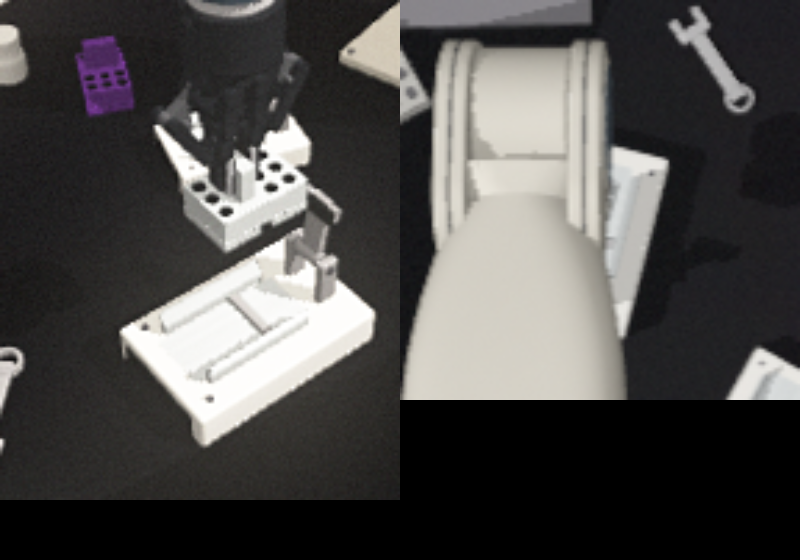

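The scene crop shows the block held level over the nest. Its fin is gripped at (240,175), its clear end faces the clamp, and the rib is visible at (248,310). It's off by under 1 mm in y, so I'll correct that and lower it.

{"method": "step_arm", "body": {"moves": [{"linear":[0.07,0,2],"yaw":0,"claw":0.5},{"linear":[0,0,3],"yaw":0,"claw":0.5},{"linear":[0,0,3],"yaw":0,"claw":0.5},{"linear":[0,0,2],"yaw":0,"claw":0.5},{"linear":[0,0,1],"yaw":0,"claw":0.5},{"linear":[0,0,0],"yaw":0,"claw":0.5},{"linear":[0,0,0],"yaw":0,"claw":0.5}]}}

```text
time: 7.72
position: [0.566, 0.0733, 0.1057]
tcp_rot: [3.14, -0.0, 1.304]
wrist_force: [-0.4, 0.6, -3.1]
grip_width: 0.15
finger_force: 49.2
```

{"method": "step_arm", "body": {"moves": [{"linear":[0,0,0.2],"yaw":0,"claw":0.5},{"linear":[0,0,0.2],"yaw":0,"claw":0.5},{"linear":[0,0,0.2],"yaw":0,"claw":0.5},{"linear":[0,0,0.2],"yaw":0,"claw":0.5}]}}

```text
time: 8.22
position: [0.5654, 0.0735, 0.0966]
tcp_rot: [-3.142, 0.0, 1.304]
wrist_force: [0.7, -0.7, -4.1]
grip_width: 0.15
finger_force: 49.3
```

{"method": "step_arm", "body": {"moves": [{"linear":[0,0,0.2],"yaw":0,"claw":0.5},{"linear":[0,0,0.2],"yaw":0,"claw":0.5},{"linear":[0,0,0.2],"yaw":0,"claw":0.5},{"linear":[0,0,0.2],"yaw":0,"claw":0.5}]}}

```text
time: 8.72
position: [0.5654, 0.0735, 0.0887]
tcp_rot: [3.142, 0.0, 1.304]
wrist_force: [0.1, 0.0, -4.0]
grip_width: 0.153
finger_force: 49.3
```

{"method": "step_arm", "body": {"moves": [{"linear":[0,0,0.1],"yaw":0,"claw":0.5},{"linear":[0,0,0.1],"yaw":0,"claw":0.5}]}}

```text
time: 8.98
position: [0.5654, 0.0735, 0.0867]
tcp_rot: [-3.142, 0.0, 1.304]
wrist_force: [0.4, -0.4, -4.2]
grip_width: 0.16
finger_force: 49.3
```

{"method": "step_arm", "body": {"moves": [{"linear":[0,0,0.1],"yaw":0,"claw":0.5},{"linear":[0,0,0.1],"yaw":0,"claw":0.5}]}}

```text
time: 9.22
position: [0.5654, 0.0735, 0.0847]
tcp_rot: [3.142, -0.0, 1.304]
wrist_force: [-0.3, -0.1, -3.7]
grip_width: 0.156
finger_force: 49.3
```

{"method": "step_arm", "body": {"moves": [{"linear":[0,0,0.08],"yaw":0,"claw":0.5},{"linear":[0,0,0.04],"yaw":0,"claw":0.5}]}}

```text
time: 9.48
position: [0.5654, 0.0735, 0.0835]
tcp_rot: [-3.141, 0.0, 1.304]
wrist_force: [-0.2, 0.1, -3.6]
grip_width: 0.152
finger_force: 49.3
```

{"method": "step_arm", "body": {"moves": [{"linear":[0,0,0.04],"yaw":0,"claw":0.5},{"linear":[0,0,0],"yaw":0,"claw":0.5}]}}

```text
time: 9.72
position: [0.5655, 0.0735, 0.0833]
tcp_rot: [3.141, 0.0, 1.304]
wrist_force: [-0.3, 0.4, -2.0]
grip_width: 0.157
finger_force: 49.5
```

{"method": "step_arm", "body": {"moves": [{"linear":[0,0,0.04],"yaw":0,"claw":0.5},{"linear":[0,0,0],"yaw":0,"claw":0.5}]}}

```text
time: 9.98
position: [0.5656, 0.0735, 0.0832]
tcp_rot: [3.141, -0.0, 1.304]
wrist_force: [-2.3, -0.1, 3.5]
grip_width: 0.158
finger_force: 50.3
```

{"method": "step_arm", "body": {"moves": [{"linear":[0,-0.05,0.02],"yaw":0,"claw":0.5},{"linear":[0,-0.05,0],"yaw":0,"claw":0.5},{"linear":[0,-0.05,0],"yaw":0,"claw":0.5}]}}

```text
time: 10.35
position: [0.5653, 0.0736, 0.0833]
tcp_rot: [3.139, -0.0, 1.304]
wrist_force: [4.4, -1.8, 5.4]
grip_width: 0.159
finger_force: 50.6
```

{"method": "step_arm", "body": {"moves": [{"linear":[0,-0.05,0],"yaw":0,"claw":0.5},{"linear":[0,-0.05,0],"yaw":0,"claw":0.5},{"linear":[0,-0.05,0],"yaw":0,"claw":0.5}]}}

```text
time: 10.72
position: [0.5621, 0.0744, 0.0822]
tcp_rot: [-3.141, -0.0, 1.304]
wrist_force: [-0.4, 0.3, -4.7]
grip_width: 0.152
finger_force: 49.3
```

{"method": "step_arm", "body": {"moves": [{"linear":[0,-0.05,0],"yaw":0,"claw":0.5},{"linear":[0,-0.05,0],"yaw":0,"claw":0.5}]}}

```text
time: 10.98
position: [0.5607, 0.0747, 0.0818]
tcp_rot: [-3.139, 0.0, 1.304]
wrist_force: [0.5, -0.2, -3.8]
grip_width: 0.155
finger_force: 49.3
```

{"method": "step_arm", "body": {"moves": [{"linear":[0,0,0.08],"yaw":0,"claw":0.5},{"linear":[0,0,0.08],"yaw":0,"claw":0.5}]}}

```text
time: 11.22
position: [0.5614, 0.0746, 0.0808]
tcp_rot: [-3.141, 0.0, 1.304]
wrist_force: [0.4, -0.6, -3.2]
grip_width: 0.151
finger_force: 49.3
```

{"method": "step_arm", "body": {"moves": [{"linear":[0,0,0.06],"yaw":0,"claw":0.5},{"linear":[0,0,0.06],"yaw":0,"claw":0.5}]}}

```text
time: 11.48
position: [0.5616, 0.0745, 0.0797]
tcp_rot: [-3.142, 0.0, 1.304]
wrist_force: [0.6, 0.0, -4.0]
grip_width: 0.154
finger_force: 49.3
```

{"method": "step_arm", "body": {"moves": [{"linear":[0,0,0.06],"yaw":0,"claw":0.5},{"linear":[0,0,0.06],"yaw":0,"claw":0.5}]}}

```text
time: 11.72
position: [0.5616, 0.0745, 0.0786]
tcp_rot: [3.142, -0.0, 1.304]
wrist_force: [-0.3, -0.3, -3.9]
grip_width: 0.154
finger_force: 49.3
```

{"method": "step_arm", "body": {"moves": [{"linear":[0,0,0.05],"yaw":0,"claw":0.5},{"linear":[0,0,0.05],"yaw":0,"claw":0.5}]}}

```text
time: 11.98
position: [0.5616, 0.0745, 0.0776]
tcp_rot: [3.142, 0.0, 1.304]
wrist_force: [0.0, -0.3, -4.0]
grip_width: 0.15
finger_force: 49.3
```

{"method": "step_arm", "body": {"moves": [{"linear":[0,0,0.03],"yaw":0,"claw":0.5},{"linear":[0,0,0],"yaw":0,"claw":0.5}]}}

```text
time: 12.22
position: [0.5616, 0.0746, 0.0774]
tcp_rot: [3.141, -0.0, 1.304]
wrist_force: [-1.1, 0.9, -2.2]
grip_width: 0.155
finger_force: 49.5
```

{"method": "step_arm", "body": {"moves": [{"linear":[0,0,0.05],"yaw":0,"claw":0.5},{"linear":[0,0,0],"yaw":0,"claw":0.5}]}}

```text
time: 12.48
position: [0.5616, 0.0746, 0.0773]
tcp_rot: [3.141, -0.0, 1.304]
wrist_force: [-3.2, 0.3, 5.0]
grip_width: 0.156
finger_force: 50.5
```

{"method": "step_arm", "body": {"moves": [{"linear":[0,0,0.05],"yaw":0,"claw":0.5},{"linear":[0,0,0],"yaw":0,"claw":0.5}]}}

```text
time: 12.72
position: [0.5616, 0.0746, 0.0773]
tcp_rot: [3.141, -0.0, 1.304]
wrist_force: [-6.1, 0.8, 10.2]
grip_width: 0.152
finger_force: 51.4
```

{"method": "step_arm", "body": {"moves": [{"linear":[0,0,0.05],"yaw":0,"claw":0.5},{"linear":[0,0,0],"yaw":0,"claw":0.5}]}}

```text
time: 12.98
position: [0.5616, 0.0746, 0.0773]
tcp_rot: [3.14, -0.0, 1.304]
wrist_force: [-7.5, 0.4, 15.8]
grip_width: 0.156
finger_force: 52.1
```

{"method": "step_arm", "body": {"moves": [{"linear":[0,0,-0.1],"yaw":0,"claw":0.5},{"linear":[0,0,-0.05],"yaw":0,"claw":0.5},{"linear":[0,0,0],"yaw":0,"claw":1.8},{"linear":[0,0,0],"yaw":0,"claw":2.5},{"linear":[0,0,0],"yaw":0,"claw":3},{"linear":[0,0,0],"yaw":0,"claw":3},{"linear":[0,0,0],"yaw":0,"claw":3}]}}

```text
time: 13.85
position: [0.5616, 0.0746, 0.0773]
tcp_rot: [3.142, -0.0, 1.304]
wrist_force: [-0.2, 0.4, -0.0]
grip_width: 0.351
finger_force: 0.0
```

{"method": "step_arm", "body": {"moves": [{"linear":[0,0,-1],"yaw":0,"claw":3},{"linear":[0,0,-3],"yaw":0,"claw":3},{"linear":[0,0,-4.5],"yaw":0,"claw":2},{"linear":[0,0,-4.5],"yaw":0,"claw":1},{"linear":[0,0,-4.5],"yaw":0,"claw":0},{"linear":[0,0,0],"yaw":0,"claw":0},{"linear":[0,0,0],"yaw":0,"claw":0}]}}

```text
time: 14.72
position: [0.5614, 0.0746, 0.2523]
tcp_rot: [3.141, -0.0, 1.304]
wrist_force: [0.7, 0.6, -0.7]
grip_width: 0.0
finger_force: 0.0
```

Run:
```python
from h import *
D=np.stack([shot('scene')[1] for _ in range(3)]);d=np.median(D,0)
X=cloud('scene',d).reshape(-1,3)
a=np.deg2rad(164.8);ex=np.array([np.cos(a),np.sin(a)]);ey=np.array([-ex[1],ex[0]])
q=X[:,:2]-[.5576,.0754];bx=q@ex*1000;by=q@ey*1000;z=X[:,2]*1000
m=(abs(bx)<60)&(abs(by)<40)&(z>66)&(z<76);print('block top z',m.sum(),np.percentile(z[m],[5,50,95]),np.polyfit(bx[m],z[m],1),cv2.minAreaRect(np.c_[bx,by][m].astype(np.float32)))
m=(abs(bx)<60)&(abs(by)<40)&(z>98)&(z<112);print('fin z',m.sum(),np.percentile(z[m],[5,50,95]),np.mean(bx[m]))
m=(bx>60)&(bx<125)&(abs(by)<30)&(z>94)&(z<165)
for h in range(94,165,7):
    k=m&(z>=h)&(z<h+7)
    if k.any():print(h,k.sum(),np.percentile(bx[k],[5,50,95]).round(1),np.percentile(by[k],[5,95]).round(1))
p=np.load('last_scene.npz')['p'][130:300,250:400]
cv2.imwrite('pics/rel.png',cv2.resize(p[:,:,::-1],(525,595),interpolation=cv2.INTER_CUBIC))
```

```text
block top z 474 [68.05939135 71.17094879 72.82836283] [2.32951483e-03 7.10110113e+01] ((7.292240142822266, 1.8133487701416016), (85.38972473144531, 56.60781478881836), 0.1937306523323059)
fin z 92 [ 98.79069181 104.75996443 106.35862487] -6.013675672368133
94 20 [74.4 75.8 82. ] [-8.9 10.7]
101 19 [75.6 77.1 81.6] [-9.2 13.1]
108 21 [77.3 78.2 84.3] [-9.3 11.6]
115 20 [78.5 79.6 83.1] [-9.8 10.8]
122 12 [79.3 79.9 80.6] [-7.8 13.3]
129 12 [75.5 75.9 85.6] [-19.  18.]
136 37 [75.3 76.6 84.4] [-19.5  21. ]
143 81 [76.7 82.8 89.7] [-17.6  22.3]
```

View pics/rel.png

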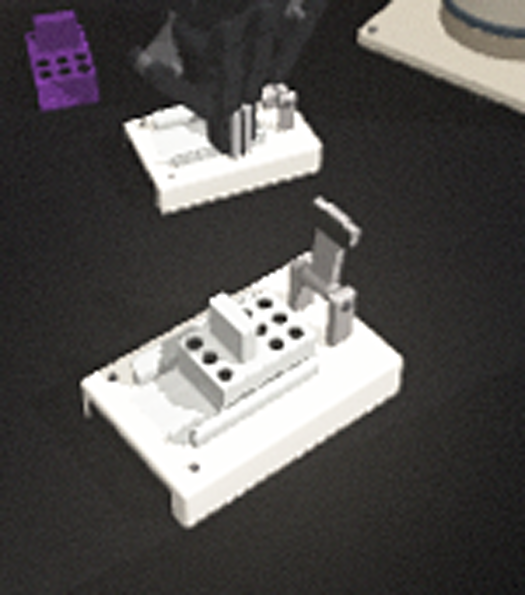

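The crop shows the block seated level between the rails at about (250,345), released, with the clamp still upright at (335,250). Next I'll take the shut fingers round behind the clamp.

{"method": "step_arm", "body": {"moves": [{"linear":[0,-2,0],"yaw":0,"claw":0},{"linear":[0,-4,0],"yaw":0,"claw":0},{"linear":[0,-4,0],"yaw":0,"claw":0},{"linear":[0,-2.4,0],"yaw":0,"claw":0},{"linear":[0,0,3],"yaw":0,"claw":0},{"linear":[0,0,4],"yaw":0,"claw":0},{"linear":[0,0,4],"yaw":0,"claw":0},{"linear":[0,0,1.6],"yaw":0,"claw":0},{"linear":[0,0,0],"yaw":0,"claw":0},{"linear":[0,0,0],"yaw":0,"claw":0}]}}

```text
time: 16.12
position: [0.4422, 0.1073, 0.1267]
tcp_rot: [3.141, -0.0, 1.304]
wrist_force: [-0.8, -0.2, -0.8]
grip_width: 0.0
finger_force: 0.0
```

Run:
```python
from h import *
s=45
c=[]
for th in np.r_[1.7,np.arange(1.5,-.01,-.125)]:
    c.append((78-s*np.cos(th)+4*np.sin(th)+14.5, 82+s*np.sin(th)+4*np.cos(th)))
c=np.array(c);print(c.round(1).tolist())
d=np.diff(c,axis=0)/10;print([[0,round(float(x),2),round(float(-z),2)] for x,z in d])
p,dd=shot('scene');cv2.imwrite('pics/behind.png',cv2.resize(p[130:260,300:430,::-1],(520,520),interpolation=cv2.INTER_CUBIC))
```

```text
[[102.3, 126.1], [93.3, 127.2], [87.7, 126.9], [82.1, 126.0], [76.7, 124.3], [71.6, 122.0], [66.7, 119.1], [62.3, 115.6], [58.3, 111.6], [54.9, 107.1], [52.1, 102.2], [49.9, 97.0], [48.3, 91.6], [47.5, 86.0]]
[[0, -0.9, -0.11], [0, -0.56, 0.03], [0, -0.56, 0.1], [0, -0.54, 0.16], [0, -0.52, 0.23], [0, -0.48, 0.29], [0, -0.44, 0.35], [0, -0.4, 0.4], [0, -0.34, 0.45], [0, -0.28, 0.49], [0, -0.22, 0.52], [0, -0.15, 0.54], [0, -0.08, 0.56]]
```

View pics/behind.png

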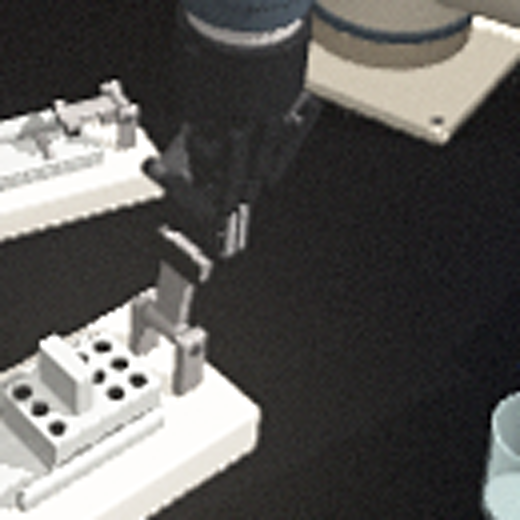

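The fingertips are behind the clamp's back at (235,235), clear of it. Next I'll push it over along the arc in small steps.

{"method": "step_arm", "body": {"moves": [{"linear":[0,0.6,0],"yaw":0,"claw":0},{"linear":[0,0.6,0],"yaw":0,"claw":0},{"linear":[0,0.6,0],"yaw":0,"claw":0},{"linear":[0,0.45,-0.05],"yaw":0,"claw":0},{"linear":[0,0.45,0],"yaw":0,"claw":0}]}}

```text
time: 16.8
position: [0.4682, 0.1001, 0.1268]
tcp_rot: [-3.141, -0.0, 1.304]
wrist_force: [-1.5, 0.8, 1.8]
grip_width: -0.001
finger_force: 1.1
```

{"method": "step_arm", "body": {"moves": [{"linear":[0,0.28,0],"yaw":0,"claw":0},{"linear":[0,0.28,0.03],"yaw":0,"claw":0},{"linear":[0,0.28,0.05],"yaw":0,"claw":0},{"linear":[0,0.28,0.05],"yaw":0,"claw":0},{"linear":[0,0.27,0.08],"yaw":0,"claw":0},{"linear":[0,0.27,0.08],"yaw":0,"claw":0}]}}

```text
time: 17.55
position: [0.4842, 0.0957, 0.1238]
tcp_rot: [3.142, 0.0, 1.304]
wrist_force: [-2.6, 0.7, 1.8]
grip_width: -0.001
finger_force: 1.0
```

{"method": "step_arm", "body": {"moves": [{"linear":[0,0.26,0.11],"yaw":0,"claw":0},{"linear":[0,0.26,0.12],"yaw":0,"claw":0},{"linear":[0,0.24,0.14],"yaw":0,"claw":0},{"linear":[0,0.24,0.15],"yaw":0,"claw":0},{"linear":[0,0.22,0.17],"yaw":0,"claw":0},{"linear":[0,0.22,0.18],"yaw":0,"claw":0},{"linear":[0,0.2,0.2],"yaw":0,"claw":0},{"linear":[0,0.2,0.2],"yaw":0,"claw":0}]}}

```text
time: 18.55
position: [0.502, 0.0909, 0.1111]
tcp_rot: [3.141, -0.0, 1.304]
wrist_force: [0.4, -0.2, 1.9]
grip_width: 0.001
finger_force: 1.2
```

{"method": "step_arm", "body": {"moves": [{"linear":[0,0.17,0.22],"yaw":0,"claw":0},{"linear":[0,0.17,0.23],"yaw":0,"claw":0},{"linear":[0,0.14,0.24],"yaw":0,"claw":0},{"linear":[0,0.14,0.25],"yaw":0,"claw":0},{"linear":[0,0.11,0.26],"yaw":0,"claw":0},{"linear":[0,0.11,0.26],"yaw":0,"claw":0}]}}

```text
time: 19.3
position: [0.5101, 0.0887, 0.0965]
tcp_rot: [3.141, -0.0, 1.304]
wrist_force: [0.9, 0.6, 2.7]
grip_width: 0.002
finger_force: 1.1
```

{"method": "step_arm", "body": {"moves": [{"linear":[0,0.08,0.26],"yaw":0,"claw":0},{"linear":[0,0.08,0.26],"yaw":0,"claw":0},{"linear":[0,0.04,0.2],"yaw":0,"claw":0},{"linear":[0,0.04,0.1],"yaw":0,"claw":0}]}}

```text
time: 19.8
position: [0.5121, 0.0881, 0.0882]
tcp_rot: [-3.141, -0.0, 1.304]
wrist_force: [0.9, -0.3, 2.2]
grip_width: 0.002
finger_force: 1.0
```

{"method": "step_arm", "body": {"moves": [{"linear":[0,0,0.1],"yaw":0,"claw":0},{"linear":[0,0,0.05],"yaw":0,"claw":0}]}}

```text
time: 20.05
position: [0.5123, 0.088, 0.0869]
tcp_rot: [3.141, 0.0, 1.304]
wrist_force: [1.5, 0.1, 3.0]
grip_width: -0.003
finger_force: 1.1
```

{"method": "step_arm", "body": {"moves": [{"linear":[0,0,0.05],"yaw":0,"claw":0},{"linear":[0,0,0.04],"yaw":0,"claw":0}]}}

```text
time: 20.3
position: [0.5123, 0.088, 0.0861]
tcp_rot: [3.141, -0.0, 1.304]
wrist_force: [1.3, -0.8, 6.8]
grip_width: -0.001
finger_force: 3.6
```

{"method": "step_arm", "body": {"moves": [{"linear":[0,0,0.04],"yaw":0,"claw":0},{"linear":[0,0,0],"yaw":0,"claw":0}]}}

```text
time: 20.55
position: [0.5123, 0.0881, 0.086]
tcp_rot: [3.141, -0.0, 1.304]
wrist_force: [-0.0, -0.3, 7.3]
grip_width: 0.004
finger_force: 3.5
```

Contact firmed up at z = 0.086, which is the level expected with the clamp shut. One more small press, then I'll retreat upwards.

{"method": "step_arm", "body": {"moves": [{"linear":[0,0,0.04],"yaw":0,"claw":0},{"linear":[0,0,0],"yaw":0,"claw":0}]}}

```text
time: 20.8
position: [0.5123, 0.088, 0.086]
tcp_rot: [3.141, -0.0, 1.304]
wrist_force: [-1.3, -1.2, 10.6]
grip_width: 0.001
finger_force: 5.5
```

{"method": "step_arm", "body": {"moves": [{"linear":[0,0,-0.3],"yaw":0,"claw":0},{"linear":[0,0,-1],"yaw":0,"claw":0},{"linear":[0,0,-4],"yaw":0,"claw":0},{"linear":[0,0,-5],"yaw":0,"claw":0},{"linear":[0,0,-5],"yaw":0,"claw":0},{"linear":[0,0,0],"yaw":0,"claw":0},{"linear":[0,0,0],"yaw":0,"claw":0}]}}

```text
time: 21.68
position: [0.5119, 0.0881, 0.2379]
tcp_rot: [-3.141, 0.0, 1.304]
wrist_force: [-0.1, 0.5, -0.8]
grip_width: -0.001
finger_force: 0.0
```

Run:
```python
from h import *
D=np.stack([shot('scene')[1] for _ in range(3)]);d=np.median(D,0)
X=cloud('scene',d).reshape(-1,3)
a=np.deg2rad(164.8);ex=np.array([np.cos(a),np.sin(a)]);ey=np.array([-ex[1],ex[0]])
q=X[:,:2]-[.5576,.0754];bx=q@ex*1000;by=q@ey*1000;z=X[:,2]*1000
m=(abs(bx)<60)&(abs(by)<27)&(z>66)&(z<76);print('block',m.sum(),np.median(z[m]),np.polyfit(bx[m],z[m],1),cv2.minAreaRect(np.c_[bx,by][m].astype(np.float32)))
m=(bx>16)&(bx<66)&(abs(by-1.5)<9)&(z>78)&(z<100);print('bar',m.sum(),np.median(z[m]),np.polyfit(bx[m],z[m],1),np.percentile(bx[m],[1,99]))
p=np.load('last_scene.npz')['p']
cv2.imwrite('pics/end.png',cv2.resize(p[130:260,270:400,::-1],(520,520),interpolation=cv2.INTER_CUBIC))
```

```text
block 334 71.18199660532932 [-2.00447934e-03  7.10090783e+01] ((7.555076599121094, 0.02718353271484375), (84.09074401855469, 53.46951675415039), 0.16406162083148956)
bar 111 85.11936760110015 [5.49534403e-03 8.49130861e+01] [16.49043932 65.46491751]
```

View pics/end.png

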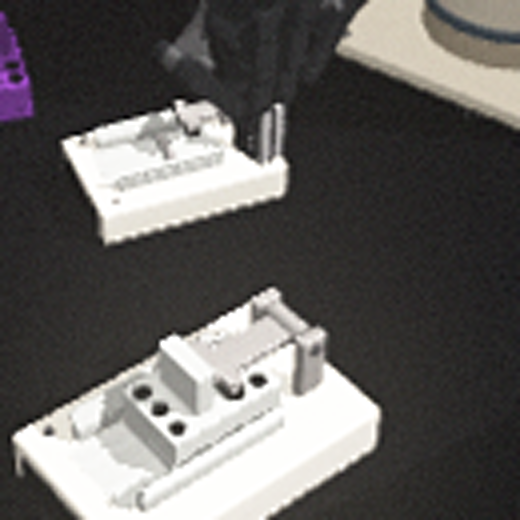

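The clamp bar lies level on the block at (245,350), with a fitted slope of 0.005. The block is level and fully down, and the gripper is clear of everything, so I'll hand in.

```bash
python3 -c "
from plant import manip
print(manip.sign_off())"
```

```text
the job is handed in; nothing more can be done
None
```

The block is fully down over the rib, was pressed and let go with the clamp still open, and the clamp is now shut level on it; I handed the job in at about 22 s of the 72 s, and sign-off gave no verdict.

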